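# Hang a parts can from the tool rail with an S-hook

### The arm

A 6-joint arm with a two-finger parallel gripper is mounted at the origin on the work surface. World frame = base frame: x ahead of the robot, y to its left, z up, the work surface at z = 0. Lengths are in mm, angles in rad, forces in N, time in s.
With the tool pointing down it reaches from about 300 to 775 mm from the base axis. Payload 14.6 kg.
Tool frame: the origin (TCP) lies on the centre line of the jaws, within the pads' length; the fingertips stand manip.tip_reach ahead of it and the grasp point (between the pads) lies 6 mm ahead of it (manip.tip_reach is the distance from the TCP to the fingertips, in mm); z points along the fingers, y is the line along which they close (so a half turn about z gives the same grasp; the last joint's range is limited). The gripper opens to 94 mm and grips with 3 to 60 N. Pads are 16 mm wide; open, the fingers measure 119 mm over their backs; the gripper's body (75 mm by 177 mm) begins 78 mm behind the grasp point.
Start: joints at [-1.201, 0.3, 1.521, -0, 1.321, -0.067], TCP at [232.665, -498.354, 230.446] pointing down, gripper open.
Joint ranges: [-3.03, 3.03], [-0.79, 2.21], [0.23, 2.52], [-1.04, 4.18], [0, 3.07], [-2.55, 2.55]. Speed limits (rad/s): [2.22, 2.22, 2.57, 3.14, 3.14, 3.14].

### API

Orientations are given as [roll, pitch, yaw] about the fixed x, y, z axes, in that order (R = Rz(yaw) Ry(pitch) Rx(roll)).
In Python, from workcell import manip, viewer gives the robot as it stands.
- The arm moves only by the tool jog_arm, never from a script. Its argument "steps" is a list that holds one entry, the list of rows, each a list of 7 numbers: the shift along the tool's x, y, z in m, then the turn, a rotation vector about the tool's x, y, z in degrees, then the gripper's target within -1 to 1 (fully open at 1, half-way at 0, shut at -1). In form: [[[tx, ty, tz, wx, wy, wz, gripper], ...]]. A call has 1 to 8 rows; each row shifts and turns the commanded pose from where the row before left it, along the tool's axes as they then stand; what a row does not reach is not made up. A row lasts 1/10 s, in which the tool goes at most 50 mm and 8.59 degrees, less where a joint would pass 70% of its speed; a pose out of reach is approached as far as the arm can. A call is refused whole if a number of a shift passes 0.05 or a number of a turn 8.59, either way. A call with a gripper value outside its range is refused whole. The fingers move at their own pace and stop on an object; "force" is the grip in N (left out, the last holds). Time passes only in rows, so rows that do not move let the fingers close. It gives the time, the measured TCP pose, the force, the opening and the grip force at its end, in the units of the state.
- manip.observe(): the state, without advancing time (a new reading comes with each control period).
- viewer.read_camera(name): name is "scene" or "top" or "wrist"; returns a dict with "pixels" (420x560x3 uint8, red, green, blue), "K" (3x3 intrinsics, pixels), "D" ([k1, k2, p1, p2, k3] as OpenCV has them; the pictures are not rectified), "eye" and "orientation" of the camera in the world. Camera axes: x right, y up, looking along -z (the intrinsics and any distortion apply to the point x, -y, -z); pixel columns grow to the right and rows downward; lengths in mm; the calibration is good to about 2 mm. A picture is of the moment at which its call begins. There is no depth.
- manip.sign_off(): hands the job in; it is judged then, once.
The state is a dict: "time_s": time; "joint_pos": joint angles; "dq": joint speeds; "effort": joint torques, N m; "position": TCP position; "eef_rot": TCP orientation; "contact_force": force on the tool from outside, world axes, zero at the start; "moment": the same for the moment, N m; "width": opening from 0.0 (shut) to 1.0 (fully open); "grasp_force": force on a finger pad.
Only numpy, scipy, OpenCV 4.12 (cv2) and the standard library are available. Lean on these libraries where they do the work, as an engineer would, in place of code of your own. Each camera call takes 0.05 s, during which the arm holds its last target. There are 200 camera calls.

### The job

Take the large S-hook off the spare-hook rack and hook it over the tool rail, at about the middle of the rail. Then hang the can with the wire bail by its bail in the hook's lower curl and leave it hanging still; keep the can upright on the way, because there are bolts in it. Leave the small hook on the rack, the plain can and the screwdriver where they are.

Things in the scene. Friction and masses are not known exactly. Their poses are not given: they have to be found in the camera images.
- rail_mid (a point): Tool rail: a level, fixed steel tube, diameter 20 mm, its axis 335 mm above the bench, on two square grey posts 280 mm either side of its middle. Point on the tube's axis at mid-length; y along the tube, z up, x away from the robot (within 6 degrees).
- rack_mid (a point): Spare-hook rack, fixed: a level steel rod, diameter 12 mm, 240 mm long, between two flat dark uprights 200 mm tall on a base plate 80 x 270 mm. The large and the small S-hook hang on it, 100 mm apart, in either order. Point on the rod's axis at mid-length, 190 mm above the bench; y along the rod, z up, x away from the robot.
- hook_mid (a point): Middle of the large S-hook: loose, 0.16 kg, steel flat bar 14 mm wide, 5 thick, bent to an S 150 long, 54 across. z along its length (up), y across the bar's width (along rod or rail), x to where the upper tip points (away from the robot on the rack). Bar centreline in x,z mm: straight shank (-22.5,50) to (22.5,-50) through this point; half circles about (0,50) and (0,-50).
- hook_top (a point): Inside crest of the large hook's upper curl (inner radius 20 mm), 70 mm above hook_mid along z: it rests on the rail. Axes of hook_mid. This curl ends in a short tip at x,z = (24.5, 46) mm from hook_mid, pointing down; the mouth between tip and shank is 35 mm wide and opens down and to +x (away from the robot as it hangs on the rack).
- hook_seat (a point): Inside bottom of the large hook's lower curl (inner radius 20 mm), 70 mm below hook_mid along z: here the bail comes to rest. Axes of hook_mid. This curl ends in a tip at x,z = (-24.5, -46) mm from hook_mid, pointing up, 24 mm higher than this point; the 35 mm mouth opens up and to -x (towards the robot as it hangs on the rack).
- can_mid (a point): Centre of the can with the bail: loose, about 0.28 kg, open bright-metal can, diameter 62 mm, 90 mm tall, on the bench, a few bolts in the bottom (one with the can). Stiff, unhinged bail of 5 mm wire in the can's y-z plane: legs at y = +-33.5 mm from 81 to 134 mm above the underside, then a half circle. Point 45 mm above the underside; z up, x square to the bail (alike from both sides).
- bail_top (a point): Underside of the top of the bail, on the can's axis, 165 mm above the can's underside (120 mm above can_mid): the point that rests in the hook. Same axes as can_mid.
- plain_can_mid (a point): Bystander: the same bright can, 90 mm tall, without a bail and empty, standing on the bench beyond the rail. Centre of the can, 45 mm above its underside.
- small_hook_mid (a point): Bystander: the small S-hook on the rack, 80 mm long, same bar, curls of 9 mm inner radius, too small for the tool rail. Middle of the S, same axes as hook_mid.
- driver: Bystander: screwdriver with a black handle, about 200 mm long, lying on the bench roughly along x in front of the robot. Origin on its underside at mid-length.

How it is judged (in metres and radians):
On the way:
1. the large S-hook hangs by its upper curl from the middle part of the tool rail (within 60 mm of mid-length), let go (x of hook_top in the frame of rail_mid between -0.012 and 0.012 m and z of hook_top in the frame of rail_mid between 0.005 and 0.015 m and y of hook_top in the frame of rail_mid between -0.06 and 0.06 m and angle between hook_mid's own z axis and vertical below 0.3 rad and contact force between the fingers and hook below 0.05 N), for 0.3 s.
At the end, for the whole second after the job is handed in: The large S-hook hangs by its upper curl on the tool rail, within 60 mm of mid-length; the can hangs by its bail in the lower curl (bail top within 14 mm of the curl's inside bottom), within 14 degrees of upright, slower than 50 mm/s. Nothing else has moved more than 30 to 40 mm (x of hook_top in the frame of rail_mid between -0.012 and 0.012 m and z of hook_top in the frame of rail_mid between 0.005 and 0.015 m and y of hook_top in the frame of rail_mid between -0.06 and 0.06 m and distance between bail_top and hook_seat below 0.014 m and contact force between bail_can and hook above 0.8 N and angle between can_mid's own z axis and vertical below 0.25 rad and linear speed of each of bail_can, hook below 0.05 m/s); the robot touches nothing.
It fails at once if the can with the bail is tipped more than 35 degrees (its bolts would fall out) (angle between can_mid's own z axis and vertical above 0.61 rad).
It fails at once if the small hook is knocked or taken from its place on the rack (moved more than 40 mm) (distance of small_hook_mid from where it was at the start of the episode above 0.04 m).
It fails at once if the plain can is moved more than 30 mm (distance of plain_can_mid from where it was at the start of the episode above 0.03 m).
It fails at once if the screwdriver is moved more than 30 mm (distance of driver from where it was at the start of the episode above 0.03 m).
It also fails if it takes over 70 s, if anything falls off the work surface, if the arm or the gripper's body presses on something with over 40 N, if the wrist force passes 120 N, or if a joint passes its speed limit or range.

## Working session

There is one attempt and no reset: what is moved stays moved. The work goes in short steps, Python scripts to look and compute and a tool call to move; the robot and the scene stay as the last step left them, time stands still between calls to the robot, and variables do not carry over. Pictures are saved under pics/ and viewed, at most 10 in all, crops included, and the job is handed in when it is done.

Besides the shell and the picture viewer there is one more tool, called after "Request:" as name(argument=value, ...), one argument or row to a line, values as JSON. jog_arm: Moves the arm, as the interface text tells. Its arguments: {"type":"object","properties":{"steps":{"type":"array","items":{"type":"array","items":{"type":"array","items":{"type":"number"}}}},"force":{"type":"number"}},"required":["steps"]}

```bash
mkdir -p pics
cat > h.py <<'E'
import numpy as np,cv2
from workcell import manip,viewer
from scipy.spatial.transform import Rotation as R
def cam(n):
    c=viewer.read_camera(n); return c
def rot(o):
    o=np.array(o,float)
    return o if o.shape==(3,3) else R.from_euler('xyz',o).as_matrix()
def ray(c,u,v):
    p=cv2.undistortPoints(np.array([[[u,v]]],float),np.array(c['K'],float),np.array(c['D'],float))[0,0]
    d=rot(c['orientation'])@np.array([p[0],-p[1],-1]); return np.array(c['eye'],float),d/np.linalg.norm(d)
def onz(c,u,v,z):
    e,d=ray(c,u,v); return e+d*(z-e[2])/d[2]
def tri(c1,p1,c2,p2):
    e1,d1=ray(c1,*p1);e2,d2=ray(c2,*p2)
    s=np.linalg.lstsq(np.c_[d1,-d2],e2-e1,rcond=None)[0]
    a=e1+d1*s[0];b=e2+d2*s[1]; return (a+b)/2,np.linalg.norm(a-b)
def proj(c,P):
    q=(rot(c['orientation']).T@(np.array(P,float)-np.array(c['eye'])))*[1,-1,-1]
    return cv2.projectPoints(q.reshape(1,1,3),np.zeros(3),np.zeros(3),np.array(c['K'],float),np.array(c['D'],float))[0].ravel()
def save(c,n): cv2.imwrite('pics/'+n,c['pixels'][:,:,::-1])
E
python3 - <<'E'
from h import *
import pickle
for n in('scene','top'):
    c=cam(n);save(c,n+'0.png');print(n,c['eye'],c['orientation'],c['K'],c['D']);pickle.dump(c,open(n+'0.pkl','wb'))
print(manip.tip_reach,manip.observe())
E
```

```text
scene [ 953.79360437 -408.76050497  975.99817464] [ 0.61338024 -0.00675916  0.76374294] [[422.30095552   0.         283.41789425]
 [  0.         422.30095552 212.43526395]
 [  0.           0.           1.        ]] [0.03076963 0.         0.         0.         0.        ]
top [ 432.0404061   -19.53879633 1365.45235544] [ 0.14449159 -0.0237799  -1.56514542] [[464.35179782   0.         285.68580245]
 [  0.         464.35179782 221.59366523]
 [  0.           0.           1.        ]] [-0.06187069  0.          0.          0.          0.        ]
25.0 {'time_s': 0.1, 'joint_pos': array([-1.20066278e+00,  3.00409392e-01,  1.52149985e+00,  1.13760417e-05,
        1.32068462e+00, -6.65984998e-02]), 'dq': array([ 0.00012426, -0.00182919, -0.0004049 ,  0.00171565,  0.00077362,
        0.00101144]), 'effort': array([ 3.18115599e-03, -5.32645154e+01, -3.53281474e+01,  7.10438238e-02,
        2.34790274e-02, -4.92987010e-05]), 'position': array([ 232.56778856, -498.19041522,  229.95452322]), 'eef_rot': array([-3.14059439e+00, -7.76250022e-05,  4.36729184e-01]), 'contact_force': array([-0.18373351,  0.33101149,  0.75612595]), 'moment': array([ 0.01129562, -0.00551722, -0.06488204]), 'grasp_force': 0.0, 'width': 1.0006121450063155}
```

View pics/scene0.png

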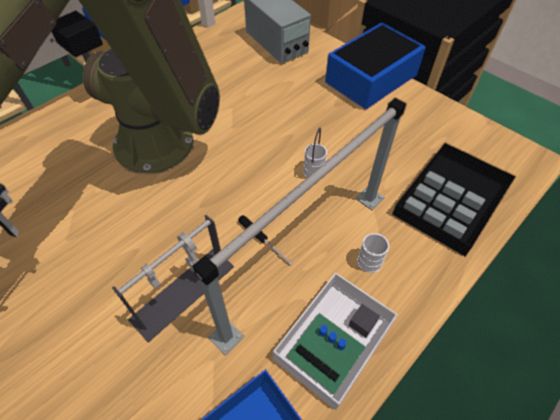

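View pics/top0.png

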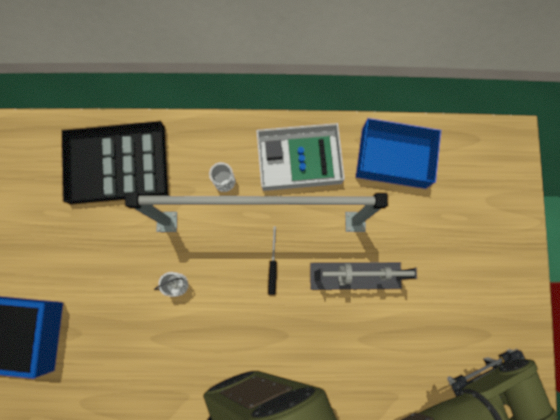

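The scene view shows the rail from (205,270) to (397,107), the rack rod from (118,292) to (212,222) with two hooks, the bail can at (316,155) and the plain can at (373,252). The top view shows the rail from (133,201) to (381,200), the rack rod from (318,275) to (415,273), the bail can at (173,285) and the screwdriver at (272,265). Next I'll enlarge the rack and the can.

Run:
```python
from h import *
import pickle
s=pickle.load(open('scene0.pkl','rb'));t=pickle.load(open('top0.pkl','rb'))
def crop(c,x,y,w,h,f): return cv2.resize(c['pixels'][y:y+h,x:x+w,::-1],None,fx=f,fy=f,interpolation=cv2.INTER_CUBIC)
a=crop(s,105,205,130,140,3);b=crop(t,300,250,130,50,3)
d=crop(s,290,115,65,75,4);e=crop(t,145,260,60,50,4)
im=np.zeros((600,700,3),np.uint8)
for q,x,y in((a,0,0),(b,0,430),(d,410,0),(e,410,310)): im[y:y+q.shape[0],x:x+q.shape[1]]=q
cv2.imwrite('pics/crop.png',im)
rl=onz(t,133,201,335);rr=onz(t,381,200,335);print('rail',rl,rr,(rl+rr)/2)
print('rail scene',onz(s,205,270,335),onz(s,397,107,335))
print('rod top',onz(t,318,275,190),onz(t,415,273,190)); print('rod scene',onz(s,118,292,190),onz(s,212,222,190))
```

```text
rail [625.95309757 301.52276748 335.        ] [ 633.79695665 -259.90995924  335.        ] [629.87502711  20.80640412 335.        ]
rail scene [ 631.83564323 -257.77607219  335.        ] [627.93796313 306.80313019 335.        ]
rod top [ 467.82986523 -128.86623573  190.        ] [ 473.8658649  -376.99210459  190.        ]
rod scene [ 471.98279916 -374.81659486  190.        ] [ 478.2339038  -135.30090769  190.        ]
```

View pics/crop.png

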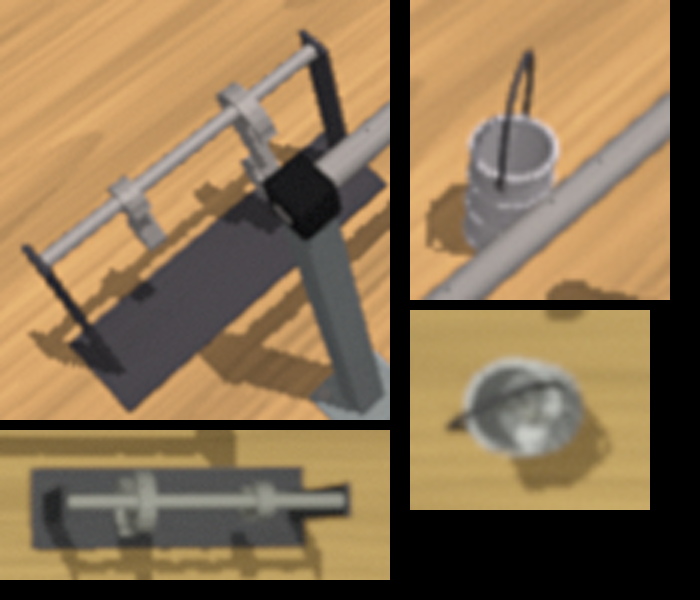

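The crop shows the large hook on the rod's +y end: crest at about (349,273) in top and (185,240) in scene. The small hook is at about (388,272) in top. The bail runs from about (156,289) to (185,281) in top, with its apex at about (319.5,128) in scene.

```bash
cat >> h.py <<'E'
from scipy.linalg import logm,expm
def T(p,Rm): M=np.eye(4);M[:3,:3]=Rm;M[:3,3]=p;return M
def pose(yaw,tilt): # tool pointing down with yaw, then tilted 'tilt' deg up towards heading
    return (R.from_euler('xyz',[np.pi,0,np.radians(yaw)])*R.from_rotvec([0,np.radians(tilt),0])).as_matrix()
def plan(p1,R1,n,start=None):
    o=manip.observe()
    A=T(o['position'],rot(o['eef_rot'])) if start is None else T(*start)
    G=expm(np.real(logm(np.linalg.inv(A)@T(p1,R1)))/n)
    w=R.from_matrix(G[:3,:3]).as_rotvec(degrees=True)
    print(n,'x',np.r_[G[:3,3]/1000,w].round(4).tolist(), 'mm',np.linalg.norm(G[:3,3]).round(1))
E
python3 - <<'E'
from h import *
import pickle
s=pickle.load(open('scene0.pkl','rb'));t=pickle.load(open('top0.pkl','rb'))
print('hook crest',onz(t,349,273,200),'small',onz(t,388,272,200))
print('bail apex',onz(s,319.5,128,167),'can rim c top',onz(t,145+112/4,260+96/4,90))
print('rim c scene',onz(s,290+102/4,115+148/4,90))
print('bail leg',onz(s,312.5,161.7,81),'left corner top',onz(t,156.2,288.7,134), onz(t,145+152/4,260+74/4,145))
o=manip.observe();p=o['position'];Rr=rot(o['eef_rot'])
q=p+[40,60,70]
plan(q,Rr,3)
y=onz(t,349,273,200)[1]
plan([448,y,290],pose(0,0),8,(q,Rr))
E
```

```text
hook crest [ 472.90428394 -205.96879826  200.        ] small [ 475.81153611 -304.9217949   200.        ]
bail apex [439.96550913 277.84936735 167.        ] can rim c top [443.49423638 256.83819108  90.        ]
rim c scene [446.71331519 261.75841915  90.        ]
bail leg [460.09813486 234.59408569  81.        ] left corner top [430.3942176  291.04915966 134.        ] [457.49338083 219.33557763 145.        ]
3 x [0.0205, -0.0125, -0.0233, 0.0, 0.0, 0.0] mm 33.5
8 x [0.0286, -0.023, 0.0013, -0.0072, 0.001, 3.1278] mm 36.7
```

Request:
jog_arm(
  steps=[
    [[0.0205, -0.0125, -0.0233, 0, 0, 0, 1], [0.0205, -0.0125, -0.0233, 0, 0, 0, 1], [0.0205, -0.0125, -0.0233, 0, 0, 0, 1]],
  ],
  force=40,
)

```text
time_s: 0.4
position: [272.8, -437.5, 300.8]
eef_rot: [-3.141, 0.0, 0.436]
contact_force: [-0.8, -0.4, 0.8]
width: 0.999
grasp_force: 0.0
```

Request:
jog_arm(
  steps=[
    [[0.0286, -0.023, 0.0013, 0, 0, 3.13, 0.2], [0.0286, -0.023, 0.0013, 0, 0, 3.13, 0.2], [0.0286, -0.023, 0.0013, 0, 0, 3.13, 0.2], [0.0286, -0.023, 0.0013, 0, 0, 3.13, 0.2], [0.0286, -0.023, 0.0013, 0, 0, 3.13, 0.2], [0.0286, -0.023, 0.0013, 0, 0, 3.13, 0.2], [0.0286, -0.023, 0.0013, 0, 0, 3.13, 0.2], [0.0286, -0.023, 0.0013, 0, 0, 3.13, 0.2]],
  ],
)

```text
time_s: 1.2
position: [449.1, -204.7, 289.8]
eef_rot: [-3.142, 0.0, -0.002]
contact_force: [-0.5, -0.9, 0.5]
width: 0.602
grasp_force: 0.0
```

Request:
jog_arm(
  steps=[
    [[0, 0, 0, 0, 0, 0, 0.2], [0, 0, 0, 0, 0, 0, 0.2]],
  ],
)

```text
time_s: 1.4
position: [448.4, -205.7, 289.6]
eef_rot: [-3.141, 0.001, 0.002]
contact_force: [0.2, -0.3, -0.3]
width: 0.601
grasp_force: 0.0
```

Run:
```python
from h import *
import pickle
c=cam('wrist');save(c,'w1.png');pickle.dump(c,open('w1.pkl','wb'));print(c['eye'],c['orientation'])
print(proj(c,[472.5,-206,201]),proj(c,[448,-206,174]))
print(manip.observe())
plan([448,-206,180],pose(0,0),5)
```

```text
[ 523.98728559 -204.41348114  443.4300278 ] [-2.66505277e-01 -2.80600609e-04 -1.56974656e+00]
[283.91201047 191.24759849] [283.67401123 210.65531932]
{'time_s': 1.45, 'joint_pos': array([-5.05592595e-01,  1.31075058e-01,  1.58769849e+00, -1.62352208e-04,
        1.42343469e+00,  1.06457492e+00]), 'dq': array([-0.02179475, -0.00907892,  0.00105881,  0.00070654, -0.00043951,
        0.00011052]), 'effort': array([  1.36124142, -43.89068127, -36.59857392,   0.09430228,
        -0.06529449,   0.10266295]), 'position': array([ 448.03904782, -206.23951433,  289.69482513]), 'eef_rot': array([-3.14143461e+00,  6.16246420e-04,  6.52744491e-04]), 'contact_force': array([-0.60434879, -0.69024551, -0.59080129]), 'moment': array([ 0.0071759 ,  0.00507015, -0.01916105]), 'grasp_force': 0.0, 'width': 0.5951443554560533}
5 x [0.0, -0.0, 0.0219, -0.0018, 0.0071, 0.0075] mm 21.9
```

View pics/w1.png

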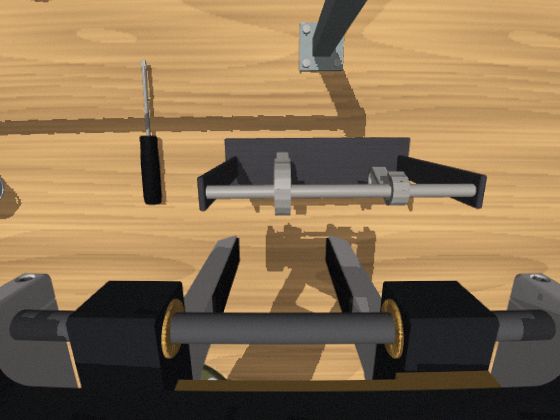

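The wrist view shows the large hook at (283,185) and the rod along row 191, as projected, between the open jaws. The small hook is clear at (398,185). I'll go down and grip.

Request:
jog_arm(
  steps=[
    [[0, 0, 0.0219, 0, 0, 0, 0.2], [0, 0, 0.0219, 0, 0, 0, 0.2], [0, 0, 0.0219, 0, 0, 0, 0.2], [0, 0, 0.0219, 0, 0, 0, 0.2], [0, 0, 0.0219, 0, 0, 0, 0.2], [0, 0, 0, 0, 0, 0, 0.2]],
  ],
)

```text
time_s: 2.05
position: [446.7, -206.4, 178.3]
eef_rot: [-3.14, 0.004, -0.001]
contact_force: [-0.7, 0.4, -0.4]
width: 0.602
grasp_force: 0.0
```

Request:
jog_arm(
  steps=[
    [[0, 0, 0, 0, 0, 0, -0.2], [0, 0, 0, 0, 0, 0, -0.5], [0, 0, 0, 0, 0, 0, -0.8], [0, 0, 0, 0, 0, 0, -1], [0, 0, 0, 0, 0, 0, -1], [0, 0, 0, 0, 0, 0, -1]],
  ],
)

```text
time_s: 2.65
position: [448.4, -206.1, 180.6]
eef_rot: [3.141, -0.0, -0.0]
contact_force: [-0.6, -1.3, 1.9]
width: 0.143
grasp_force: 39.9
```

Request:
jog_arm(
  steps=[
    [[-0.004, 0, -0.009, 0, 0, 0, -1], [-0.006, 0, -0.0135, 0, 0, 0, -1], [-0.006, 0, -0.0135, 0, 0, 0, -1], [-0.006, 0, -0.0135, 0, 0, 0, -1], [-0.008, 0, -0.018, 0, 0, 0, -1], [-0.008, 0, -0.018, 0, 0, 0, -1], [-0.008, 0, -0.018, 0, 0, 0, -1], [-0.008, 0, -0.018, 0, 0, 0, -1]],
  ],
)

```text
time_s: 3.45
position: [393.5, -206.0, 303.7]
eef_rot: [3.141, -0.001, -0.0]
contact_force: [-0.3, -0.1, -2.2]
width: 0.143
grasp_force: 40.0
```

Request:
jog_arm(
  steps=[
    [[-0.01, 0, -0.035, 0, 0, 0, -1], [-0.01, 0, -0.04, 0, 0, 0, -1], [0, 0, -0.04, 0, 0, 0, -1], [0, 0, -0.04, 0, 0, 0, -1], [0, 0, -0.02, 0, 0, 0, -1], [0, 0, 0, 0, 0, 0, -1], [0, 0, 0, 0, 0, 0, -1]],
  ],
)

```text
time_s: 4.15
position: [373.9, -205.9, 476.4]
eef_rot: [-3.141, 0.0, -0.0]
contact_force: [0.0, -0.9, -3.2]
width: 0.144
grasp_force: 40.0
```

Run:
```python
from h import *
import pickle
c=cam('scene');w=cam('wrist');pickle.dump(c,open('s2.pkl','wb'));pickle.dump(w,open('w2.pkl','wb'))
p=manip.observe()['position'];print(p,manip.observe()['width'])
m=p+[24,0,-54]; pts=[m+np.array(q) for q in([0,0,75],[-22.5,0,50],[22.5,0,-50],[0,0,-75],[24.5,0,46],[-24.5,0,-46])]
im=np.zeros((420,1120,3),np.uint8)
im=cv2.hconcat([c['pixels'][:,:,::-1].copy(),w['pixels'][:,:,::-1].copy()])
for q in pts:
  for k,cc in((0,c),(560,w)):
    u=proj(cc,q); cv2.circle(im,(int(u[0])+k,int(u[1])),2,(0,0,255),-1)
a=proj(c,m).astype(int);x,y=max(a[0]-90,0),max(a[1]-90,0)
A=cv2.resize(im[y:y+180,x:x+180],(400,400)); B=cv2.resize(im[100:300,560+180:560+380],(400,400))
cv2.imwrite('pics/held.png',cv2.hconcat([A,B])); print(x,y)
```

```text
[ 374.0371595  -205.91985401  475.67719942] 0.14502507052932792
45 57
```

View pics/held.png

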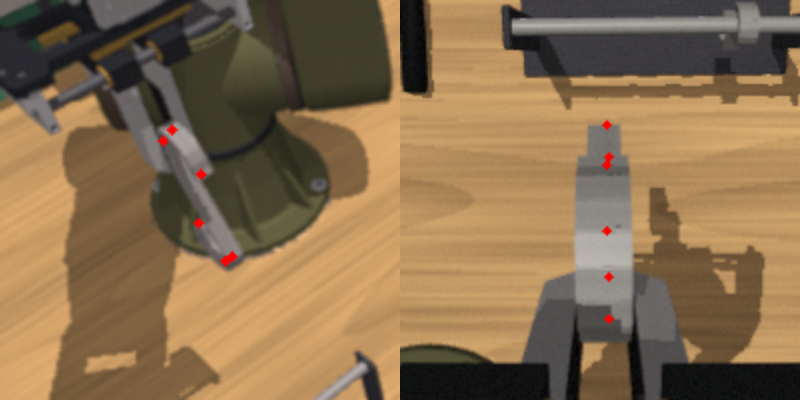

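The hook is held upright and on axis: in both views the projected points lie on it (crest at (170,130), bottom at (230,258) in the left crop). I'll carry it to the rail.

Request:
jog_arm(
  steps=[
    [[0.0195, -0.0283, 0, 0, 0, 0, -1], [0.0195, -0.0283, 0, 0, 0, 0, -1], [0.0195, -0.0283, 0, 0, 0, 0, -1], [0.0195, -0.0283, 0, 0, 0, 0, -1], [0.0195, -0.0283, 0, 0, 0, 0, -1], [0.0195, -0.0283, 0, 0, 0, 0, -1], [0.0195, -0.0283, 0, 0, 0, 0, -1], [0.0195, -0.0283, 0, 0, 0, 0, -1]],
  ],
)

```text
time_s: 5.05
position: [530.9, 21.7, 475.7]
eef_rot: [-3.142, 0.002, -0.0]
contact_force: [0.5, 0.0, -1.2]
width: 0.145
grasp_force: 39.9
```

Request:
jog_arm(
  steps=[
    [[0.01, 0, 0.012, 0, 0, 0, -1], [0.012, 0, 0.018, 0, 0, 0, -1], [0.01, 0, 0.016, 0, 0, 0, -1], [0, 0, 0, 0, 0, 0, -1], [0, 0, 0, 0, 0, 0, -1]],
  ],
)

```text
time_s: 5.55
position: [562.0, 19.8, 430.7]
eef_rot: [3.142, 0.001, -0.001]
contact_force: [-0.8, 0.0, -1.6]
width: 0.144
grasp_force: 40.0
```

Run:
```python
from h import *
import pickle
c=cam('scene');w=cam('wrist');t=cam('top')
p=manip.observe()['position'];print(p)
for n,cc in(('s',c),('w',w),('t',t)): print(n,proj(cc,[630,p[1],335]),proj(cc,p+[24,0,-54]))
# rail edges in wrist view: column profile
im=w['pixels'].copy()
q=proj(w,[630,p[1],335]).astype(int)
for dx in(-70,70):
  g=im[q[1]-45:q[1]+45,q[0]+dx].astype(int); print(dx,q[1]-45,(g.max(1)-g.min(1)).tolist())
A=cv2.resize(im[:,:,::-1],(466,350));a=proj(c,p+[24,0,-54]).astype(int)
B=cv2.resize(c['pixels'][max(a[1]-75,0):max(a[1]-75,0)+150,a[0]-70:a[0]+70,::-1],(327,350))
cv2.imwrite('pics/pre.png',cv2.hconcat([A,B]))
```

```text
[562.03074938  20.05717173 431.98453168]
s [313.07621197 178.32092859] [297.39707383 151.73983899]
w [283.22272037 137.33310618] [283.49341987 201.48087843]
t [257.77062349 200.35188891] [256.76089093 216.66730286]
-70 92 [96, 98, 94, 97, 99, 98, 99, 97, 96, 96, 97, 102, 101, 95, 94, 95, 96, 95, 98, 100, 95, 96, 96, 98, 99, 97, 97, 96, 94, 97, 96, 98, 99, 97, 95, 56, 11, 8, 9, 10, 10, 10, 8, 9, 8, 10, 12, 9, 9, 10, 12, 11, 8, 9, 11, 11, 8, 7, 4, 12, 56, 95, 98, 95, 90, 90, 92, 94, 92, 97, 96, 89, 88, 89, 92, 98, 97, 94, 87, 86, 85, 84, 89, 90, 90, 91, 89, 82, 54, 56]
70 92 [94, 97, 96, 96, 91, 93, 94, 97, 92, 94, 91, 92, 95, 99, 94, 92, 92, 89, 91, 95, 93, 96, 96, 98, 98, 95, 94, 96, 96, 96, 96, 100, 97, 95, 37, 9, 10, 6, 8, 10, 8, 11, 11, 11, 8, 11, 9, 10, 10, 8, 11, 7, 8, 8, 5, 6, 3, 9, 16, 75, 94, 95, 98, 97, 92, 91, 94, 95, 98, 95, 91, 84, 82, 86, 90, 95, 93, 88, 92, 88, 89, 88, 92, 92, 91, 92, 87, 54, 53, 60]
```

View pics/pre.png

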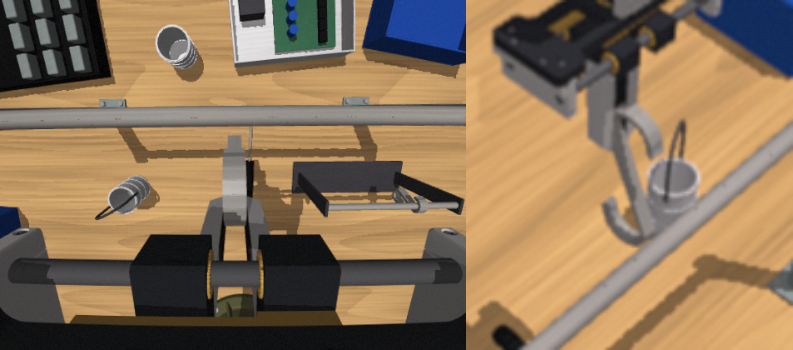

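The wrist view shows the rail across row 139 (full-size), which puts the rail at x≈628.6, with the hook just short of it. I'll come down along the shank direction.

Request:
jog_arm(
  steps=[
    [[0.0048, 0, 0.0103, 0, 0, 0, -1], [0.0048, 0, 0.0103, 0, 0, 0, -1], [0.0048, 0, 0.0103, 0, 0, 0, -1], [0.0045, 0, 0.0103, 0, 0, 0, -1], [0.0045, 0, 0.0103, 0, 0, 0, -1], [0.0045, 0, 0.0103, 0, 0, 0, -1], [0, 0, 0, 0, 0, 0, -1]],
  ],
)

```text
time_s: 6.4
position: [590.5, 20.3, 367.1]
eef_rot: [-3.142, 0.003, -0.0]
contact_force: [0.9, -0.3, -1.8]
width: 0.145
grasp_force: 40.0
```

Request:
jog_arm(
  steps=[
    [[0.0043, 0, 0.0103, 0, 0, 0, -1], [0.004, 0, 0.0103, 0, 0, 0, -1], [0.004, 0, 0.0093, 0, 0, 0, -1], [0.002, 0, 0.006, 0, 0, 0, -1], [0.0005, 0, 0.002, 0, 0, 0, -1], [0, 0, 0.002, 0, 0, 0, -1], [0, 0, 0, 0, 0, 0, -1], [0, 0, 0, 0, 0, 0, -1]],
  ],
)

```text
time_s: 7.2
position: [605.1, 20.3, 329.7]
eef_rot: [3.142, -0.001, -0.0]
contact_force: [0.6, -0.4, -0.3]
width: 0.144
grasp_force: 40.0
```

Request:
jog_arm(
  steps=[
    [[0, 0, 0.001, 0, 0, 0, -1], [0, 0, 0.001, 0, 0, 0, -1], [0, 0, 0, 0, 0, 0, -1]],
  ],
)

```text
time_s: 7.5
position: [605.3, 20.3, 329.4]
eef_rot: [3.141, -0.004, -0.0]
contact_force: [-2.1, 0.6, 10.3]
width: 0.145
grasp_force: 40.0
```

Run:
```python
from h import *
c=cam('scene');w=cam('wrist')
o=manip.observe();p=o['position'];print(p,o['contact_force'])
a=proj(c,p+[24,0,-54]).astype(int)
A=cv2.resize(c['pixels'][a[1]-75:a[1]+75,a[0]-70:a[0]+70,::-1],(420,450))
B=cv2.resize(w['pixels'][90:300,210:360,::-1],(320,450))
cv2.imwrite('pics/on.png',cv2.hconcat([A,B]))
```

```text
[605.32319083  20.29045842 329.39524076] [-1.73784206 -0.51321403 10.29842628]
```

View pics/on.png

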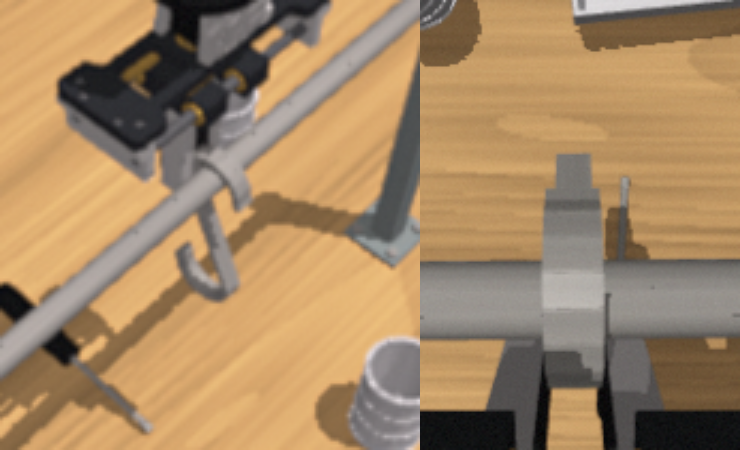

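The hook's curl is over the rail (crest at (225,165) in the left crop) with about 10 N seating force. I'll ease off, open and retreat straight up.

Request:
jog_arm(
  steps=[
    [[0, 0, -0.0012, 0, 0, 0, -1], [0, 0, 0, 0, 0, 0, -0.6], [0, 0, 0, 0, 0, 0, -0.4], [0, 0, 0, 0, 0, 0, -0.2], [0, 0, 0, 0, 0, 0, 0], [0, 0, 0, 0, 0, 0, 0.2], [0, 0, 0, 0, 0, 0, 0.2]],
  ],
)

```text
time_s: 8.3
position: [605.1, 20.3, 328.4]
eef_rot: [-3.142, 0.0, -0.0]
contact_force: [-0.7, -0.9, 0.7]
width: 0.582
grasp_force: 0.0
```

Request:
jog_arm(
  steps=[
    [[-0.01, 0, -0.02, 0, 0, 0, 0.2], [-0.01, 0, -0.03, 0, 0, 0, 0.2], [-0.02, 0, -0.03, 0, 0, 0, 0.2], [-0.03, 0, -0.01, 0, 0, 0, 1], [-0.045, 0, 0, 0, 0, 0, 1], [-0.045, 0, 0, 0, 0, 0, 1], [-0.04, 0, 0, 0, 0, 0, 1]],
  ],
)

```text
time_s: 9.0
position: [403.1, 20.4, 418.4]
eef_rot: [3.142, -0.0, -0.0]
contact_force: [0.0, -0.3, 1.4]
width: 0.904
grasp_force: 0.0
```

Run:
```python
from h import *
import pickle
c=cam('scene');t=cam('top');pickle.dump(c,open('s3.pkl','wb'));pickle.dump(t,open('t3.pkl','wb'))
o=manip.observe();print(o['position'],o['joint_pos'])
a=proj(c,[629,20,275]).astype(int);b=proj(c,[445,260,90]).astype(int);d=proj(t,[445,260,90]).astype(int)
print(a,b,d,'expected hook seat,tip px',proj(c,[629,20,205]),proj(c,[604.5,20,229]))
A=cv2.resize(c['pixels'][a[1]-60:a[1]+60,a[0]-50:a[0]+50,::-1],(400,480))
B=cv2.resize(c['pixels'][b[1]-40:b[1]+40,b[0]-33:b[0]+33,::-1],(396,480))
cv2.imwrite('pics/rel.png',cv2.hconcat([A,B]))
```

```text
[402.0352499   20.4671429  420.01347238] [-4.01810838e-02 -1.15252415e-01  1.54356355e+00  2.00753357e-06
  1.70962795e+00  1.53066551e+00]
[310 196] [314 152] [171 283] expected hook seat,tip px [308.96007918 215.64681339] [301.2574121  203.06199852]
```

View pics/rel.png

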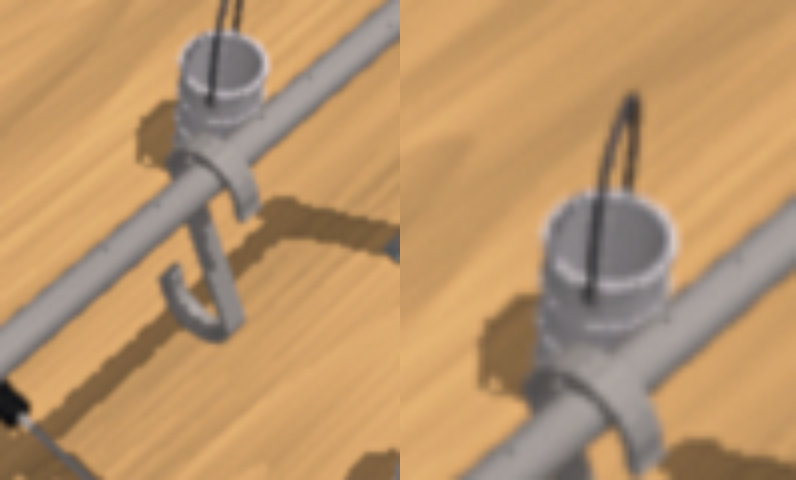

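The hook hangs free on the rail: lower curl at (312,218) and tip at (303,202), both as expected. The can rim centre is near (316,152), with bail legs at (312.7,161.7) and (319.3,143.7). Next is an intermediate pose near the can.

Run:
```python
from h import *
import pickle
s=pickle.load(open('s3.pkl','rb'))
print('rim',onz(s,316,152,90),'legs',onz(s,312.7,161.7,81),onz(s,319.3,143.7,90), 'apex',onz(s,319.5,129,167))
c=np.array([445,261.]);h=np.array([np.cos(np.radians(28)),np.sin(np.radians(28))])
Rp=pose(28,55);g=c-105*h; z=Rp[:,2]
p1=np.r_[g,170]-6*z; p2=np.r_[g,52]-6*z
print(p1,p2,z); plan(p1,Rp,10); plan(p2,Rp,4,(p1,Rp))
```

```text
rim [447.73845152 262.75086232  90.        ] legs [460.50512855 234.98806124  81.        ] [433.05561334 293.9806623   90.        ] apex [442.50085066 274.93155628 167.        ]
[347.9508928  209.39807437 173.44145862] [347.9508928  209.39807437  55.44145862] [ 0.72326833  0.38456859 -0.57357644]
10 x [-0.0122, -0.0178, 0.0234, 1.3483, 5.3664, -2.5766] mm 31.8
4 x [-0.0242, -0.0, 0.0169, 0.0, -0.0, 0.0] mm 29.5
```

Request:
jog_arm(
  steps=[
    [[-0.0122, -0.0178, 0.0234, 1.348, 5.366, -2.577, 1], [-0.0122, -0.0178, 0.0234, 1.348, 5.366, -2.577, 1], [-0.0122, -0.0178, 0.0234, 1.348, 5.366, -2.577, 1], [-0.0122, -0.0178, 0.0234, 1.348, 5.366, -2.577, 1], [-0.0122, -0.0178, 0.0234, 1.348, 5.366, -2.577, 1]],
  ],
)

```text
time_s: 9.6
position: [358.7, 111.1, 295.8]
eef_rot: [-3.073, -0.482, 0.214]
contact_force: [0.3, 0.3, -0.5]
width: 1.0
grasp_force: 0.0
```

Request:
jog_arm(
  steps=[
    [[-0.0122, -0.0178, 0.0234, 1.348, 5.366, -2.577, 1], [-0.0122, -0.0178, 0.0234, 1.348, 5.366, -2.577, 1], [-0.0122, -0.0178, 0.0234, 1.348, 5.366, -2.577, 1], [-0.0122, -0.0178, 0.0234, 1.348, 5.366, -2.577, 1], [-0.0122, -0.0178, 0.0234, 1.348, 5.366, -2.577, 1], [0, 0, 0, 0, 0, 0, 1], [0, 0, 0, 0, 0, 0, 1]],
  ],
)

```text
time_s: 10.3
position: [345.0, 211.1, 189.3]
eef_rot: [-3.122, -0.922, 0.461]
contact_force: [-0.8, 0.9, -0.6]
width: 0.997
grasp_force: 0.0
```

Run:
```python
from h import *
import pickle
c=cam('wrist');save(c,'w3.png');pickle.dump(c,open('w3.pkl','wb'))
o=manip.observe();print(o['position'],o['eef_rot'],o['joint_pos'],c['eye'])
print(proj(c,[447,264,90]),proj(c,[447,264,167]))
```

```text
[345.45370817 210.83680804 189.91911353] [-3.12183357 -0.92301817  0.46061204] [ 0.43091553 -0.34440258  2.50354573  0.62720238  0.0740549   0.92696296] [276.91940883 175.39117023 342.92522305]
[284.28431475 210.27092858] [283.74775571 156.70392651]
```

View pics/w3.png

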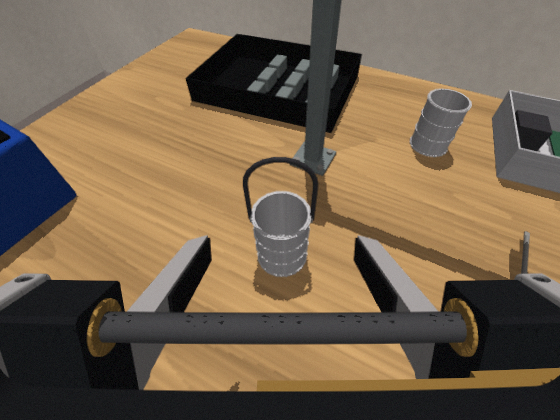

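The wrist view shows the can centred at column 281 with its bail square to the view (legs at columns 247 and 316). That puts the can at about (446,266) with the bail yaw at about 27°. The arm is at its q3 and q5 limits here, so I'll fit the planar kinematics and choose a reachable tilt.

```bash
cat > ik.py <<'E'
from h import *
from scipy.optimize import fsolve
D=[(.3004,1.5215,1.3207,np.hypot(232.57,498.19),229.95),(.1311,1.5877,1.4234,np.hypot(448.04,206.24),289.7),(-.1153,1.5436,1.7096,402.55,420.0),(-.3444,2.5035,.06,np.hypot(345.45,210.84),189.9)]
M=[];b=[]
for q2,q3,q5,r,z in D:
    f=q2+q3;t=f+q5
    M+=[[1,0,np.sin(q2),np.sin(f),np.cos(f),np.sin(t)],[0,1,np.cos(q2),np.cos(f),-np.sin(f),np.cos(t)]];b+=[r,z]
X,res,rk,sv=np.linalg.lstsq(np.array(M),np.array(b),rcond=None)
def ik(r,z,tilt):
    t=np.pi-np.radians(tilt)
    def f(q):
        F=q[0]+q[1]
        return [X[0]+X[2]*np.sin(q[0])+X[3]*np.sin(F)+X[4]*np.cos(F)+X[5]*np.sin(t)-r, X[1]+X[2]*np.cos(q[0])+X[3]*np.cos(F)-X[4]*np.sin(F)+X[5]*np.cos(t)-z]
    q,_,ok,_=fsolve(f,[.2,1.8],full_output=1); return np.r_[q,t-q.sum()].round(2),ok
E
python3 - <<'E'
from ik import *
print(X.round(1),np.abs(np.array(M)@X-b).max(),sv.round(2))
for tilt in(30,40,45,50,55,60):
    th=np.radians(tilt)
    for s in(0,60,100):
        print(tilt,s,*ik(519-(6+s)*np.sin(th),52+(6+s)*np.cos(th),tilt), 'place',*ik(625,95,tilt) if s==0 else '')
E
```

```text
[  1.5 222.6 422.7 447.6  40.5 246. ] 0.053222239867182 [3.88 2.82 0.89 0.38 0.26 0.12]
30 0 [0.29 2.11 0.22] 1 place [0.41 1.81 0.4 ] 1
30 60 [0.11 2.16 0.34] 1 place
30 100 [-0.01  2.18  0.44] 1 place
40 0 [ 0.29  2.21 -0.06] 1 place [0.39 1.92 0.14] 1
40 60 [0.09 2.29 0.06] 1 place
40 100 [-0.05  2.33  0.16] 1 place
45 0 [ 0.3   2.25 -0.2 ] 1 place [0.39 1.96 0.  ] 1
45 60 [ 0.1   2.35 -0.09] 1 place
45 100 [-0.05  2.4   0.  ] 1 place
50 0 [ 0.33  2.29 -0.35] 1 place [ 0.4   2.01 -0.14] 1
50 60 [ 0.13  2.4  -0.26] 1 place
50 100 [-0.03  2.46 -0.17] 1 place
55 0 [ 0.37  2.32 -0.51] 1 place [ 0.42  2.04 -0.28] 1
55 60 [ 0.17  2.44 -0.44] 1 place
55 100 [ 0.02  2.52 -0.36] 1 place
60 0 [ 0.42  2.35 -0.67] 1 place [ 0.44  2.07 -0.42] 1
60 60 [ 0.24  2.48 -0.63] 1 place
60 100 [ 0.1   2.56 -0.57] 1 place
```

```bash
cat >> ik.py <<'E'
from scipy.optimize import least_squares
def fk(q):
    Rz=lambda a:R.from_euler('z',a);Ry=lambda a:R.from_euler('y',a)
    A=Rz(q[0]);F=A*Ry(q[1]+q[2]);t=F*Rz(q[3])*Ry(q[4])*Rz(q[5]+np.pi/2)
    p=A.apply([X[0],0,X[1]])+(A*Ry(q[1])).apply([0,0,X[2]])+F.apply([X[4],0,X[3]])+t.apply([0,0,X[5]])
    return p,t.as_matrix()
def ik6(p,Rm,q0):
    f=lambda q:np.r_[(fk(q)[0]-p)/100,R.from_matrix(Rm.T@fk(q)[1]).as_rotvec()]
    s=least_squares(f,q0,bounds=([-3.03,-.79,.23,-1.04,0,-2.55],[3.03,2.21,2.52,4.18,3.07,2.55])); return s.x.round(2),s.cost.round(5)
E
python3 - <<'E'
from ik import *
o=manip.observe();q=o['joint_pos'];p,r=fk(q);print(p-o['position'],R.from_matrix(r.T@rot(o['eef_rot'])).magnitude())
for tilt in (40,45):
  for d in(12,20):
    Rk=pose(27+d,tilt);z=Rk[:,2];g=np.array([446,266,42.])
    q1=np.r_[q[:3],1.2,.3,.4]
    for n,P,Rm in(('pre',g-106*z,Rk),('grasp',g-6*z,Rk),('lift',g-6*z+[0,0,120],Rk),('bring',np.array([560,20,125.])-6*pose(d,tilt)[:,2],pose(d,tilt)),('place',np.array([629,20,82.])-6*pose(d,tilt)[:,2],pose(d,tilt))):
        q1,c=ik6(P,Rm,q1);print(tilt,d,n,P.round(0),q1,c)
Rk=pose(39,45);z=Rk[:,2];g=np.array([446,266,42.])
plan(g-106*z+[0,0,40],Rk,6)
E
```

```text
[ 17.60785426 -32.16954414   0.10348274] 5.235913751495463e-16
40 12 pre [393. 223. 123.] [ 0.43 -0.01  2.33  0.85  0.21  0.53] 0.0
40 12 grasp [443. 264.  47.] [ 0.47  0.32  2.21  2.07  0.15 -0.66] 0.0
40 12 lift [443. 264. 167.] [0.47 0.04 2.15 0.46 0.3  0.97] 0.0
40 12 bring [556.  19. 130.] [-0.03  0.2   2.07  0.7   0.24  0.7 ] 0.0
40 12 place [625.  19.  87.] [-0.03  0.41  1.91  0.85  0.2   0.55] 0.0
40 20 pre [400. 216. 123.] [0.33 0.01 2.3  1.04 0.36 0.17] 0.0
40 20 grasp [443. 263.  47.] [ 0.41  0.33  2.19  1.7   0.26 -0.45] 0.0
40 20 lift [443. 263. 167.] [0.41 0.05 2.13 0.72 0.4  0.57] 0.0
40 20 bring [556.  19. 130.] [-0.09  0.21  2.05  0.9   0.35  0.36] 0.0
40 20 place [625.  19.  87.] [-0.07  0.43  1.89  1.01  0.32  0.26] 0.0
45 12 pre [388. 219. 117.] [ 0.41 -0.01  2.4   1.64  0.19 -0.27] 0.0
45 12 grasp [443. 263.  46.] [ 0.46  0.34  2.25  2.52  0.26 -1.12] 0.0
45 12 lift [443. 263. 166.] [0.46 0.03 2.2  0.83 0.21 0.6 ] 0.0
45 12 bring [556.  19. 129.] [-0.04  0.2   2.12  1.28  0.19  0.12] 0.0
45 12 place [625.  19.  86.] [-0.04  0.42  1.95  1.56  0.17 -0.17] 0.0
45 20 pre [395. 211. 117.] [ 0.3   0.03  2.36  1.47  0.36 -0.28] 0.0
45 20 grasp [443. 263.  46.] [ 0.4   0.35  2.23  2.09  0.34 -0.85] 0.0
45 20 lift [443. 263. 166.] [0.4  0.05 2.18 1.05 0.34 0.24] 0.0
45 20 bring [556.  19. 129.] [-0.1   0.22  2.1   1.28  0.33 -0.03] 0.0
45 20 place [625.  19.  86.] [-0.09  0.43  1.93  1.43  0.31 -0.17] 0.0
6 x [0.0002, 0.0026, 0.0087, 1.3978, -1.3221, -1.368] mm 9.0
```

Request:
jog_arm(
  steps=[
    [[0.0002, 0.0026, 0.0087, 1.4, -1.32, -1.37, 1], [0.0002, 0.0026, 0.0087, 1.4, -1.32, -1.37, 1], [0.0002, 0.0026, 0.0087, 1.4, -1.32, -1.37, 1], [0.0002, 0.0026, 0.0087, 1.4, -1.32, -1.37, 1], [0.0002, 0.0026, 0.0087, 1.4, -1.32, -1.37, 1], [0.0002, 0.0026, 0.0087, 1.4, -1.32, -1.37, 1], [0, 0, 0, 0, 0, 0, 1]],
  ],
)

```text
time_s: 11.05
position: [385.7, 217.0, 158.8]
eef_rot: [3.14, -0.792, 0.664]
contact_force: [-0.4, -0.3, -0.3]
width: 1.0
grasp_force: 0.0
```

Run:
```python
from h import *
o=manip.observe();print(o['position'],np.degrees(o['eef_rot']),o['joint_pos'])
Rk=pose(39,45);z=Rk[:,2];g=np.array([446,266,42.]);print(np.degrees(R.from_matrix(Rk).as_euler('xyz')),(g-106*z).round(1))
plan(g-106*z,Rk,4)
plan(g-6*z,Rk,5,(g-106*z,Rk))
```

```text
[385.68126068 216.97379651 158.80229001] [179.93649617 -45.39101719  38.03053612] [ 0.28043927 -0.1339319   2.37580014  1.08759085  0.30419049  0.22690709]
[180. -45.  39.] [387.8 218.8 117. ]
4 x [-0.0069, -0.0, 0.0079, 0.1878, -0.0977, -0.1708] mm 10.5
5 x [-0.0, -0.0, 0.02, -0.0, 0.0, 0.0] mm 20.0
```

Request:
jog_arm(
  steps=[
    [[-0.0069, 0, 0.0079, 0.19, -0.1, -0.17, 1], [-0.0069, 0, 0.0079, 0.19, -0.1, -0.17, 1], [-0.0069, 0, 0.0079, 0.19, -0.1, -0.17, 1], [-0.0069, 0, 0.0079, 0.19, -0.1, -0.17, 1], [0, 0, 0, 0, 0, 0, 1]],
  ],
)

```text
time_s: 11.55
position: [386.3, 219.2, 115.9]
eef_rot: [-3.14, -0.785, 0.68]
contact_force: [0.7, 0.0, -0.1]
width: 0.999
grasp_force: 0.0
```

Request:
jog_arm(
  steps=[
    [[0, 0, 0.02, 0, 0, 0, 1], [0, 0, 0.02, 0, 0, 0, 1], [0, 0, 0.02, 0, 0, 0, 1], [0, 0, 0.02, 0, 0, 0, 1], [0, 0, 0.02, 0, 0, 0, 1], [0, 0, 0, 0, 0, 0, 1]],
  ],
)

```text
time_s: 12.15
position: [441.9, 264.7, 45.2]
eef_rot: [-3.139, -0.785, 0.68]
contact_force: [0.2, 0.4, 0.6]
width: 1.0
grasp_force: 0.0
```

Run:
```python
from h import *
o=manip.observe();print(o['position'],np.degrees(o['eef_rot']),o['joint_pos'],o['contact_force'])
Rk=pose(39,45);z=Rk[:,2];g=np.array([446,266,42.]);print(g-6*z)
```

```text
[441.89003268 264.69616865  45.21773285] [-179.87094244  -44.99416592   38.9846057 ] [ 0.36069482  0.34041381  2.24742576  2.29488119  0.30416671 -0.97756503] [0.17256425 0.39638263 0.55288463]
[442.70284892 263.3300197   46.24264069]
```

Close gently on the can.

Request:
jog_arm(
  steps=[
    [[0, 0, 0, 0, 0, 0, 0.7], [0, 0, 0, 0, 0, 0, 0.5], [0, 0, 0, 0, 0, 0, 0.4], [0, 0, 0, 0, 0, 0, 0.3], [0, 0, 0, 0, 0, 0, 0.2], [0, 0, 0, 0, 0, 0, 0], [0, 0, 0, 0, 0, 0, -0.2], [0, 0, 0, 0, 0, 0, -0.2]],
  ],
  force=25,
)

```text
time_s: 12.95
position: [441.3, 264.0, 45.8]
eef_rot: [-3.141, -0.786, 0.681]
contact_force: [-4.1, -4.6, 10.3]
width: 0.651
grasp_force: 25.0
```

Run:
```python
from h import *
o=manip.observe();p=o['position'];Rk=rot(o['eef_rot']);print(p,o['width'],o['grasp_force'])
up=p+[0,0,130]; plan(up,Rk,5)
```

```text
[441.33288692 264.02918809  45.81031791] 0.6514536352886594 25.0012532947585
5 x [0.0184, -0.0, -0.0184, -0.0, 0.0, -0.0] mm 26.0
```

Request:
jog_arm(
  steps=[
    [[0.004, 0, -0.004, 0, 0, 0, -0.2], [0.01, 0, -0.01, 0, 0, 0, -0.2], [0.018, 0, -0.018, 0, 0, 0, -0.2], [0.02, 0, -0.02, 0, 0, 0, -0.2], [0.02, 0, -0.02, 0, 0, 0, -0.2], [0.014, 0, -0.014, 0, 0, 0, -0.2], [0.006, 0, -0.006, 0, 0, 0, -0.2], [0, 0, 0, 0, 0, 0, -0.2]],
  ],
)

```text
time_s: 13.75
position: [440.8, 266.1, 146.5]
eef_rot: [-3.132, -0.787, 0.682]
contact_force: [-0.2, 0.3, -3.9]
width: 0.651
grasp_force: 25.0
```

Run:
```python
from h import *
import pickle
c=cam('wrist');pickle.dump(c,open('w4.pkl','wb'));s=cam('scene');t=cam('top')
pickle.dump((c,s,t),open('l4.pkl','wb'))
o=manip.observe();p=o['position'];Rk=rot(o['eef_rot']);print(p,o['width'],o['contact_force'],np.degrees(o['eef_rot']))
g=p+6*Rk[:,2]
# dark bail pixels: wrist & scene
for n,cc in(('w',c),('s',s),('t',t)):
    print(n,'apex',proj(cc,g+[0,0,126]),'rim',proj(cc,g+[0,0,48]))
A=cv2.resize(c['pixels'][90:330,160:400,::-1],(400,400))
a=proj(s,g+[0,0,80]).astype(int);B=cv2.resize(s['pixels'][a[1]-50:a[1]+50,a[0]-50:a[0]+50,::-1],(400,400));print(a)
cv2.imwrite('pics/lift.png',cv2.hconcat([A,B]))
```

```text
[440.3249568  265.99829419 144.7607681 ] 0.6527236821351348 [-0.51571008 -0.94577994 -4.01018653] [-179.35870438  -44.9664338    39.01362946]
w apex [283.51402707  75.11838556] rim [283.9889207  227.54723986]
s apex [321.26428642 101.24138098] rim [318.9000765 124.4236656]
t apex [151.71516622 283.06088919] rim [159.81679367 283.47595624]
[319 115]
```

View pics/lift.png

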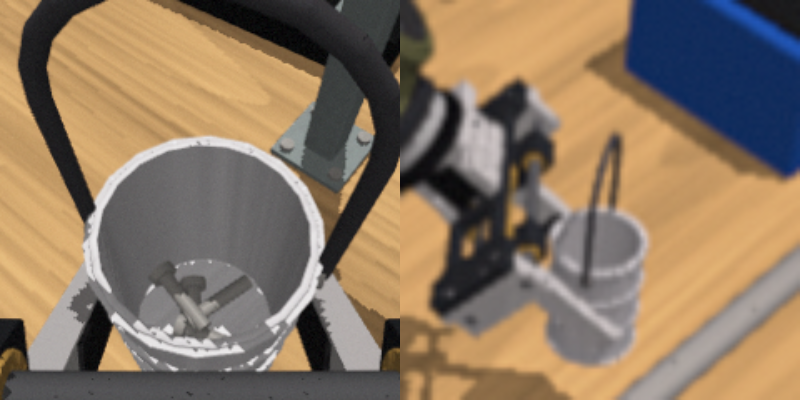

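The wrist crop shows the can held upright with the bolts in it. Leg bottoms are at about (211,231) and (355,249) in full-size pixels, shoulders at (172,126) and (397,156). In scene the bail apex is at about (322.7,98.7), close to the predicted (321.3,101.2). I'll compute the bail yaw and can centre from these.

Run:
```python
from h import *
from ik import fk
import pickle
c,s,t=pickle.load(open('l4.pkl','rb'))
o=manip.observe();p=o['position'];Rk=rot(o['eef_rot']);g=p+6*Rk[:,2];b=g[2]-42;print(g)
for l,r,z in(((211,231),(355,249),90),((172,126),(397,156),134)):
    A=onz(c,*l,b+z);B=onz(c,*r,b+z);d=A-B;print(z,(A+B)/2,np.linalg.norm(d),np.degrees(np.arctan2(-d[0],d[1])))
print(onz(s,322.7,98.7,b+168.5))
# plain can / rail hook seat by top-view check not needed
```

```text
[443.57706011 268.71950556 140.51590854]
90 [438.22092267 265.65070936 188.51590854] 64.54950923208298 31.528617608623666
134 [452.0419509  277.23939554 232.51590854] 79.27145041384952 29.01332477321913
[440.25326793 278.03967572 267.01590854]
```

Run:
```python
from h import *
Rp=pose(9.5,45);z=Rp[:,2]
P=np.array([562,20,130])-6*z;print(P)
plan(P,Rp,14)
```

```text
[557.81554458  19.29976231 134.24264069]
14 x [-0.0005, 0.0197, 0.0005, -1.5355, 0.0107, 1.4916] mm 19.8
```

Request:
jog_arm(
  steps=[
    [[-0.0002, 0.0099, 0.0002, -0.768, 0.005, 0.746, -0.2], [-0.0005, 0.0197, 0.0005, -1.536, 0.011, 1.492, -0.2], [-0.0005, 0.0197, 0.0005, -1.536, 0.011, 1.492, -0.2], [-0.0005, 0.0197, 0.0005, -1.536, 0.011, 1.492, -0.2], [-0.0005, 0.0197, 0.0005, -1.536, 0.011, 1.492, -0.2], [-0.0005, 0.0197, 0.0005, -1.536, 0.011, 1.492, -0.2], [-0.0005, 0.0197, 0.0005, -1.536, 0.011, 1.492, -0.2], [-0.0005, 0.0197, 0.0005, -1.536, 0.011, 1.492, -0.2]],
  ],
)

```text
time_s: 14.7
position: [520.2, 140.6, 138.8]
eef_rot: [-3.136, -0.785, 0.402]
contact_force: [-0.2, 0.8, -4.0]
width: 0.65
grasp_force: 25.0
```

Request:
jog_arm(
  steps=[
    [[-0.0005, 0.0197, 0.0005, -1.536, 0.011, 1.492, -0.2], [-0.0005, 0.0197, 0.0005, -1.536, 0.011, 1.492, -0.2], [-0.0005, 0.0197, 0.0005, -1.536, 0.011, 1.492, -0.2], [-0.0005, 0.0197, 0.0005, -1.536, 0.011, 1.492, -0.2], [-0.0005, 0.0197, 0.0005, -1.536, 0.011, 1.492, -0.2], [-0.0005, 0.0148, 0.0005, -1.152, 0.008, 1.119, -0.2], [-0.0002, 0.0148, 0.0002, -1.152, 0.008, 1.119, -0.2], [0, 0, 0, 0, 0, 0, -0.2]],
  ],
)

```text
time_s: 15.5
position: [558.3, 18.7, 134.4]
eef_rot: [-3.141, -0.786, 0.163]
contact_force: [0.1, -0.0, -3.3]
width: 0.652
grasp_force: 25.0
```

Run:
```python
from h import *
import pickle
s=cam('scene');w=cam('wrist');t=cam('top');pickle.dump((w,s,t),open('l5.pkl','wb'))
for n,c in(('s5',s),('w5',w),('t5',t)): save(c,n+'.png')
o=manip.observe();p=o['position'];Rk=rot(o['eef_rot']);g=p+6*Rk[:,2];print(p,g,np.degrees(o['eef_rot']),o['width'],o['joint_pos'])
# bail in wrist image: dark pixels in rows; find bail ring above can
print('w apex',proj(w,g+[0,0,126]),'hook seat',proj(w,[629.5,20,205]),'tip',proj(w,[605,20,229]))
print('legs',[proj(w,g+[0,q*33.5,75]).round(1).tolist() for q in(1,-1)])
g8=cv2.cvtColor(w['pixels'],cv2.COLOR_RGB2HSV)
m=(w['pixels'].max(2)<70)
for r in range(60,260,20):
    x=np.where(m[r,120:440])[0]+120
    sp=np.split(x,np.where(np.diff(x)>2)[0]+1) if len(x) else []
    print(r,[(int(k[0]),int(k[-1])) for k in sp if len(k)>3])
```

```text
[558.029623    20.27577928 134.63197286] [562.21805224  20.97997937 130.39391166] [-179.96686687  -45.06180189    9.49706575] 0.6519331472964176 [-0.11692424  0.18880383  2.11469169  1.2287479   0.21175556  0.14687087]
w apex [283.72285595  64.72582641] hook seat [307.40886013  77.04366454] tip [304.25469255  62.20888437]
legs [[196.3, 178.5], [374.3, 203.2]]
60 [(120, 139)]
80 [(120, 128), (195, 336)]
100 [(178, 202), (320, 366), (434, 439)]
120 [(172, 189), (320, 386)]
140 [(174, 189), (374, 399)]
160 [(181, 195), (383, 402)]
180 [(190, 203), (383, 400)]
200 [(199, 211), (375, 391)]
220 [(364, 378)]
240 [(354, 366)]
```

Run:
```python
from h import *
import pickle
from scipy.optimize import least_squares
w,s,t=pickle.load(open('l5.pkl','rb'))
g=np.array([562.2,21,130.4]);a=np.radians(9.5);h=np.array([np.cos(a),np.sin(a)]);l=np.array([-h[1],h[0]])
L=[(181.5,140),(188,160),(196.5,180),(205,200)];Rr=[(391.5,180),(383,200),(371,220),(360,240)]
E=[];
def bear(p): e,d=ray(w,*p);return e[:2],np.arctan2(d[1],d[0])
def res(v,full):
    f,yaw=v[:2];lat=v[2] if full else 0;o=[]
    c=g[:2]+f*h+lat*l
    for P,sg in((L,1),(Rr,-1)):
        q=c+sg*33.5*np.array([-np.sin(yaw),np.cos(yaw)])
        for p in P:
            e,b=bear(p);o.append(np.arctan2(*(q-e)[::-1])-b)
    return np.array(o)
for full in(0,1):
    r=least_squares(res,[0,0,0],args=(full,));print(r.x,np.degrees(r.x[1]),np.abs(r.fun).max(),g[:2]+r.x[0]*h+r.x[2]*l)
# can tilt check: bearings spread
print(np.degrees([bear(p)[1] for p in L+Rr]).round(2))
```

```text
[-2.22654568 -0.05020801  0.        ] -2.876707055606506 0.007328689951958067 [560.00399005  20.63251397]
[-1.71819832  0.04966919 -1.93693844] 2.8458350564908916 0.007328535836649164 [560.82505279  18.80604099]
[ 35.51  35.98  36.    36.04 -23.27 -23.93 -23.73 -23.82]
```

The bail is within about 3° of square to the hook and upright, so I'll advance 62 mm in +x with the bail above the hook tip.

Request:
jog_arm(
  steps=[
    [[0.003, 0.0007, 0.003, 0, 0, 0, -0.2], [0.006, 0.0014, 0.006, 0, 0, 0, -0.2], [0.0085, 0.002, 0.0085, 0, 0, 0, -0.2], [0.0085, 0.002, 0.0085, 0, 0, 0, -0.2], [0.008, 0.002, 0.008, 0, 0, 0, -0.2], [0.006, 0.0014, 0.006, 0, 0, 0, -0.2], [0.0032, 0.0007, 0.0032, 0, 0, 0, -0.2], [0, 0, 0, 0, 0, 0, -0.2]],
  ],
)

```text
time_s: 16.45
position: [620.4, 20.1, 134.7]
eef_rot: [-3.141, -0.787, 0.166]
contact_force: [-0.3, -0.4, -3.5]
width: 0.656
grasp_force: 25.0
```

Run:
```python
from h import *
import pickle
s=cam('scene');w=cam('wrist');pickle.dump((w,s),open('l6.pkl','wb'))
o=manip.observe();p=o['position'];Rk=rot(o['eef_rot']);g=p+6*Rk[:,2];print(g,np.degrees(o['eef_rot']),o['contact_force'])
B=g+[-2,0,126];print('bail pred s',proj(s,B),'w',proj(w,B),'hook w mid/seat/tip',proj(w,[629.5,20,275]),proj(w,[629.5,20,205]),proj(w,[605,20,229]))
print('hook s',proj(s,[629.5,20,275]),proj(s,[629.5,20,205]),proj(s,[605,20,229]))
# did hook move? compare with scene s3 in upper curl region
s3=pickle.load(open('s3.pkl','rb'))
d=np.abs(s3['pixels'].astype(int)-s['pixels']).max(2)
print((d[172:190,300:325]>25).sum())
# ascii luminance around the hook lower part in the scene
gray=cv2.cvtColor(s['pixels'],cv2.COLOR_RGB2GRAY)
for r in range(176,226,2): print(r,' '.join('%3d'%v for v in gray[r,288:332:2]))
```

```text
[624.02505515  20.8044022  130.39602252] [-179.97269307  -45.05369143    9.4784596 ] [ 0.08613044  0.29148559 -4.58470318]
bail pred s [308.12518162 199.8094209 ] w [286.16773693  71.39236717] hook w mid/seat/tip [298.28774296 -44.58276318] [289.75831043 180.10925878] [277.95703953 202.02866337]
hook s [311.0270625  196.67294285] [309.12805965 215.77542974] [301.42552294 203.18930714]
30
176  82  27  33  33  36  36  46  87  87 106 122  91 125 180 176 177 171 128 146 185 183 181
178 192  75  29  37  46  43  44  88  93 112 152 164 123 127 177 171 169 168 183 184 182 178
180 194 198  76  42  45  63 107 101 119 156 169 173 174 116 132 167 165 159 183 182 178 177
182 212 213 110  44  62 109 113 130 159 170 172 169 160 133  90 152 156 149 169 178 178 182
184 211 140  42  50  98 112 136 161 169 170 167 155 132 130 171 112 150 141 148 183 174 176
186 183  45  45  32  82 138 162 170 171 166 150 129 143 183 186 121 134 126 147 136 110 107
188  72  39  39  94 148 164 169 171 163 149 124  93 147 187 187 135 113 140 132 110 110 107
190  41  59 106 154 167 170 170 161 145 114  93  94 122 188 183 1
[... 890 characters left out ...]
 119 169 197 188 113 128 147 147 160 167 176 178 169 177
212 187 186 185 186 174  81 126 103 104 135 179 148 126 111 148 147 157 177 177 167 173 179
214 186 186 187 179 116  74 141 129  98 106 166 174 148 105 144 147 153 177 168 174 177 173
216 187 186 185 155  74  87 133 123 107  98  99 127 153 128 127 147 135 166 175 177 173 177
218 186 185 186 131  54  98 119 124 127 108  95  97  89  84 106 135 193 175 177 175 176 180
220 186 192 174 122  50 111 122 131 129 126 120  97  86  86  91 121 219 178 174 177 180 181
222 191 170 116 123  53 134 140 142 130 126 126 125 120 113 109 120 216 176 176 178 181 179
224 171 110 117 129  55 139 143 141 128 127 126 126 123 119 111 145 211 173 177 180 177 176
```

The dark bail pixels cross behind the shank near (311,200), as predicted, and force shows no contact. I'll lower it.

Request:
jog_arm(
  steps=[
    [[-0.002, 0, 0.002, 0, 0, 0, -0.2], [-0.004, 0, 0.004, 0, 0, 0, -0.2], [-0.0055, 0, 0.0055, 0, 0, 0, -0.2], [-0.0055, 0, 0.0055, 0, 0, 0, -0.2], [-0.0055, 0, 0.0055, 0, 0, 0, -0.2], [-0.004, 0, 0.004, 0, 0, 0, -0.2], [-0.002, 0, 0.002, 0, 0, 0, -0.2], [0, 0, 0, 0, 0, 0, -0.2]],
  ],
)

```text
time_s: 17.35
position: [619.7, 19.9, 93.9]
eef_rot: [-3.141, -0.786, 0.165]
contact_force: [0.8, 0.8, -3.2]
width: 0.655
grasp_force: 25.0
```

Request:
jog_arm(
  steps=[
    [[-0.0005, 0.0004, 0.0025, 0, 0, 0, -0.2], [-0.0015, 0, 0.0015, 0, 0, 0, -0.2], [-0.0015, 0, 0.0015, 0, 0, 0, -0.2], [0, 0, 0, 0, 0, 0, -0.2], [0, 0, 0, 0, 0, 0, -0.2]],
  ],
)

```text
time_s: 17.85
position: [621.7, 19.9, 88.3]
eef_rot: [-3.141, -0.787, 0.165]
contact_force: [-0.3, -0.1, -2.2]
width: 0.649
grasp_force: 25.0
```

Run:
```python
from h import *
o=manip.observe();p=o['position'];Rk=rot(o['eef_rot']);g=p+6*Rk[:,2];print(g,g[2]+123.4,o['contact_force'])
```

```text
[625.88727699  20.57130057  84.0540491 ] 207.4540491024796 [-0.28346449 -0.14897304 -2.21645189]
```

Request:
jog_arm(
  steps=[
    [[-0.0008, 0, 0.0008, 0, 0, 0, -0.2], [-0.0007, 0, 0.0007, 0, 0, 0, -0.2], [-0.0007, 0, 0.0007, 0, 0, 0, -0.2], [0, 0, 0, 0, 0, 0, -0.2], [0, 0, 0, 0, 0, 0, -0.2]],
  ],
)

```text
time_s: 18.35
position: [623.2, 19.8, 87.4]
eef_rot: [3.141, -0.791, 0.166]
contact_force: [0.9, -0.8, 11.2]
width: 0.649
grasp_force: 25.0
```

Contact at bail height ≈206 mm confirms it's seated. I'll ease up 0.8 mm and open slowly.

Request:
jog_arm(
  steps=[
    [[0.0006, 0, -0.0006, 0, 0, 0, -0.2], [0, 0, 0, 0, 0, 0, 0.25], [0, 0, 0, 0, 0, 0, 0.32], [0, 0, 0, 0, 0, 0, 0.36], [0, 0, 0, 0, 0, 0, 0.42], [0, 0, 0, 0, 0, 0, 0.5], [0, 0, 0, 0, 0, 0, 0.7], [0, 0, 0, 0, 0, 0, 1]],
  ],
  force=8,
)

```text
time_s: 19.15
position: [621.6, 19.9, 85.8]
eef_rot: [-3.141, -0.787, 0.165]
contact_force: [0.5, -0.4, 0.5]
width: 0.883
grasp_force: 0.0
```

Request:
jog_arm(
  steps=[
    [[0, 0, 0, 0, 0, 0, 1], [0, 0, 0, 0, 0, 0, 1], [0, 0, 0, 0, 0, 0, 1], [0, 0, 0, 0, 0, 0, 1]],
  ],
)

```text
time_s: 19.55
position: [621.6, 19.9, 85.9]
eef_rot: [-3.141, -0.787, 0.165]
contact_force: [0.3, -0.1, -0.0]
width: 1.002
grasp_force: 0.0
```

Run:
```python
from h import *
import pickle
a=cam('wrist')['pixels'];s=cam('scene');save(s,'s7.png');b=cam('wrist')['pixels']
o=manip.observe();print(o['position'],o['width'],o['contact_force'])
m=(b.max(2)<70)
for r in range(100,260,20):
    x=np.where(m[r,120:440])[0]+120
    sp=np.split(x,np.where(np.diff(x)>2)[0]+1) if len(x) else []
    print(r,[(int(k[0]),int(k[-1])) for k in sp if len(k)>3])
```

```text
[621.63543504  19.83916465  85.92245231] 0.9966499802625416 [ 0.34481094 -0.00996497 -0.120696  ]
100 [(174, 192), (320, 328), (343, 385)]
120 [(173, 189), (320, 366), (374, 398)]
140 [(179, 194), (383, 402)]
160 [(187, 201), (385, 402), (417, 433)]
180 [(196, 208), (378, 395)]
200 [(205, 216), (369, 384)]
220 [(361, 373)]
240 [(205, 209), (356, 362)]
```

The can hangs still between the open fingers, so I'll retreat along the tool axis.

Request:
jog_arm(
  steps=[
    [[0, 0, -0.01, 0, 0, 0, 1], [0, 0, -0.015, 0, 0, 0, 1], [0, 0, -0.02, 0, 0, 0, 1], [0, 0, -0.025, 0, 0, 0, 1], [0, 0, -0.03, 0, 0, 0, 1], [0, 0, -0.03, 0, 0, 0, 1], [0, 0, -0.03, 0, 0, 0, 1], [0, 0, 0, 0, 0, 0, 1]],
  ],
)

```text
time_s: 20.5
position: [509.3, 0.8, 201.6]
eef_rot: [3.14, -0.791, 0.166]
contact_force: [-0.9, -0.1, 0.1]
width: 1.002
grasp_force: 0.0
```

Request:
jog_arm(
  steps=[
    [[0, 0, 0, 0, 0, 0, 1], [0, 0, 0, 0, 0, 0, 1], [0, 0, 0, 0, 0, 0, 1], [0, 0, 0, 0, 0, 0, 1], [0, 0, 0, 0, 0, 0, 1], [0, 0, 0, 0, 0, 0, 1], [0, 0, 0, 0, 0, 0, 1], [0, 0, 0, 0, 0, 0, 1]],
  ],
)

```text
time_s: 21.3
position: [509.9, 1.2, 198.9]
eef_rot: [-3.141, -0.787, 0.165]
contact_force: [0.3, 0.4, -0.2]
width: 0.999
grasp_force: 0.0
```

Run:
```python
from h import *
import pickle
A=[];s=[]
for i in range(8):
    s.append(cam('scene')['pixels'].astype(int))
c=cam('scene');save(c,'s8.png');w=cam('wrist')
print(manip.observe()['position'],[int((np.abs(k-s[0]).max(2)>30).sum()) for k in s])
# bright can rim centre expected (629.5,20,130), underside 40
print('rim px',proj(c,[629.5,20,130]),'bottom',proj(c,[629.5,20,40]),'wrist rim',proj(w,[629.5,20,130]))
g=cv2.cvtColor(c['pixels'],cv2.COLOR_RGB2HSV);m=((g[...,1]<40)&(g[...,2]>70))[205:275,275:345]
for r in range(0,70,4): print(205+r,''.join('#' if v else '.' for v in m[r]))
hsv=cv2.cvtColor(w['pixels'],cv2.COLOR_RGB2HSV);mm=((hsv[...,1]<40)&(hsv[...,2]>70)).astype(np.uint8);u=proj(w,[629.5,20,85]).astype(int)
n,lab,st,ce=cv2.connectedComponentsWithStats(mm);l=lab[u[1],u[0]];print(u,l,st[l],ce[l])
```

```text
[509.8987616    1.17176479 198.90284724] [0, 1, 3, 2, 4, 2, 2, 2]
rim px [307.33777198 233.81489455] bottom [305.46198968 252.74779196] wrist rim [284.4178609  169.01594163]
205 ##############..............####.....#######..........................
209 ##########..................#####......######.........................
213 #####........................#########...#####........................
217 .................................##############.......................
221 ...........................##.........#####...........................
225 ..........................##############..............................
229 ....................###.#####################.........................
233 ...................###..######################........................
237 ...................###########################........................
241 ...................##..######################.........................
245 ...................#########################..........................
249 #.................##########################..........................
253 ....##............#########################...........................
257 ........##.........#######################............................
261 ............###.........##############................................
265 ......................................................................
269 ......................................................................
273 ............................................................#.........
[284 193] 19 [ 250  114   70  125 5603] [286.4213814  182.87667321]
```

```bash
python3 -c "
from workcell import manip
print(manip.sign_off())"
```

```text
the job is handed in; nothing more can be done
None
```

The job is handed in: the large S-hook hangs near the middle of the tool rail and the can hangs upright and still by its bail in the lower curl, by the last camera check. I saw no sign of the other items moving but took no final measurement of them, and `sign_off()` returned no verdict.

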